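# Set a display stand's upright square and hold the engineer's square in the corner

### The job

The bronze upright of this display stand leans on its stiff pivot bolt. First push the stand's wooden plinth flush into the corner of the two fences on the assembly board; then take the engineer's square, stand it on the plinth straight in front of the upright with the blade's edge towards it, and press it into the corner between plinth and upright until the upright stands square, with the stock flat on the plinth and the blade's edge against the upright over its whole length. Finish while still holding the square pressed home there, as if a workmate were about to tighten the bolt: do not let go of it, and leave the other things on the bench where they are.

Things in the scene. Friction and masses are not known exactly. Their poses are not given: they have to be found in the camera images.
- board: plywood assembly board fixed to the level bench, 250 x 230 x 12 mm (x, y, z), with two aluminium fence bars 20 mm wide and 16 mm high on top: back fence along the +x edge (inner face at x = 100 mm), side fence along the +y edge (inner face at y = 90 mm, from x = -105 mm to the back fence). Origin: centre of the underside, on the bench top; x points away from the robot
- fence_corner (a point): the inside corner of the two fences at the level of the board's top (x = 100, y = 90, z = 12 mm in the board's frame, axes as the board's). The free space lies to -x and -y of it
- plinth: display stand, loose on the board: dark wood plinth 150 x 120 x 20 mm (x, y, z), 0.8 kg with upright. Origin: centre of the underside; its +x edge belongs against the back fence, its +y edge against the side fence. On top, at x = 35, y = 0 mm, a steel bracket (two lugs 28 mm high, 45 mm wide in y over the bolt ends, set 2 mm behind the upright's front face) carries the upright
- plinth_corner (a point): the plinth's lower corner that belongs in the fence corner (x = +75, y = +60, z = 0 mm in the plinth's frame)
- post (a joint): lean of the golden bronze upright on its bolt, rad: 0 = square to the plinth, positive = leaning towards the plinth's -x. Range -0.15 to 0.35; stiff (0.10 N m), stays where it is left. The upright is a flat bar 10 (x) x 25 (y) x 128 mm, reaching from 2 to 130 mm above the plinth's top
- post_pivot (a point): centre of the upright's bolt, in the middle of the bar, 15 mm above the plinth's top; axes are those of the upright (x through its 10 mm thickness: the front face is at x = -5 mm; z up along it). With the upright square it stands at x = 35, y = 0, z = 35 mm in the plinth's frame
- post_top (a point): middle of the upper end of the upright's front face (x = -5, z = +115 mm from the bolt)
- square: steel engineer's square standing on its stock on the bench, 0.3 kg. Stock (dark) 84 x 20 x 20 mm; blade (bright) rising from its +x end, 18 mm wide in x, 4 mm thick in y, top 100 mm above the underside. Origin: centre of the stock's underside; x along the stock to the blade, z up. Blade edge and heel end form one flush face at x = 42 mm; free stock to grip: x = -42 to 24 mm
- heel (a point): foot of that outer face (x = 42, z = 1 mm in the square's frame)
- blade_top (a point): top of the blade's outer edge (x = 42, z = 100 mm in the square's frame)
- frog: bystander: small seated bronze frog, 52 mm round foot, 70 mm tall, loose on the bench; may stand where the square stood and the other way round. Origin: centre of the underside
- spanner: bystander: steel spanner 150 mm long lying on the bench. Origin: middle of its underside, x along it
- file: bystander: file with wooden handle, 265 mm long, 24 mm high, lying on the bench along its x. Origin: underside, 125 mm from the handle's end
- mould: bystander: plaster mould half, 125 x 95 x 40 mm. Origin: centre of the underside
- patina: bystander: amber glass bottle, 54 mm diameter, 115 mm tall. Origin: centre of the underside
- tin: bystander: open aluminium tin of bolts and nuts, 100 x 75 x 32 mm. Origin: centre of the underside

How it is judged:
By the outcome, as a careful person would: the job done as asked, in the order asked, and still so for the second after the job is handed in, while the arm keeps its last pose, push and grip.
It also fails if it takes over 72 s, if anything falls off the work surface, if the arm or the gripper's body presses on something with over 40 N, if the wrist force passes 120 N, or if a joint passes its speed limit or range.

### The arm

A 6-joint arm with a two-finger parallel gripper is mounted at the origin on the work surface. World frame = base frame: x ahead of the robot, y to its left, z up, the work surface at z = 0. Lengths are in m, angles in degrees, forces in N, time in s.
With the tool pointing down it reaches from about 0.325 to 0.775 m from the base axis. Payload 5.5 kg.
Tool frame: the origin (TCP) lies at the centre of the arm's flange, where the gripper is bolted on; the fingertips stand 182 mm ahead of it and the grasp point (between the pads) lies 163 mm ahead of it; z points along the fingers, y is the direction in which the jaws open and shut (so a half turn about z gives the same grasp; the last joint's range is limited). The gripper opens to 88 mm and grips with 3 to 60 N. Pads are 20 mm wide; open, the fingers measure 115 mm over their backs; the gripper's body (75 mm by 178 mm) begins 61 mm behind the grasp point.
Start: joints at [-72.978, 5.22, 70.514, -0, 104.267, -3.249], TCP at [0.208, -0.563, 0.405] pointing down, gripper open.
Joint ranges: [-164.24, 164.24], [-49.07, 125.15], [9.68, 141.18], [-86.29, 266.29], [3.28, 154.24], [-151.56, 151.56]. Speed limits (degrees/s): [147.25, 147.25, 172.46, 180, 180, 180].

### API

Orientations are given as [roll, pitch, yaw] about the fixed x, y, z axes, in that order (R = Rz(yaw) Ry(pitch) Rx(roll)).
In Python, from station import r gives the robot as it stands. The module is installed in compiled form; this text tells all that it offers. Calls block until the motion is done:
- r.reach(position, orientation): joint-space move of the TCP to a pose.
- r.servo_line(position, rotation=None, speed=0.15): straight line of the TCP; rotation=None keeps the orientation; speed is the mean speed in m/s.
- r.move_joints(angles): joint-space move.
- r.let_go() and r.grab(squeeze=None): open the fingers fully, or close them until they stop; squeeze is the grip in N (None keeps the last).
- r.wait(seconds).
- r.inverse_kinematics(position, orientation): joint angles nearest the present ones, or None.
- r.sense(): the state.
- r.snapshot(name): name is "scene" or "top"; returns a dict with "frame" (384x512x3 uint8, red, green, blue), "fx", "fy", "cx", "cy" (pixels), "R" (3x3) and "t" (3): a world point X has camera coordinates R X + t. Camera axes: x right, y down, z forward; pixel columns grow to the right and rows downward; lengths in m; the calibration is good to about 2 mm. A picture is of the moment at which its call begins. There is no depth.
A pose or a line that the arm cannot do raises r.IKError and nothing moves.
- r.hand_in(): hands the job in, once; it reports no verdict.
The state is a dict: "clock": time; "joints": joint angles; "joint_vel": joint speeds; "joint_torque": joint torques, N m; "tcp_pos": TCP position; "orientation": TCP orientation; "contact_force": force on the tool from outside, world axes, zero at the start; "torque": the same for the moment, N m; "opening": finger opening in m.
Only numpy, scipy, OpenCV 4.12 (cv2) and the standard library are available. Lean on these libraries where they do the work, as an engineer would, in place of code of your own. Each camera call takes 0.05 s, during which the arm holds its last target.

## Working session

There is one attempt and no reset: what is moved stays moved. The work goes in short steps, each a Python script; the robot and the scene stay as the last script left them, time stands still between calls to the robot, and variables do not carry over. Pictures are saved under pics/ and viewed, and the job is handed in when it is done.

```bash
mkdir -p pics; ls; cat > h.py <<'E'
from station import r
import numpy as np, cv2, pickle
def snap(n,f):
    s=r.snapshot(n); cv2.imwrite('pics/'+f+'.png',s['frame'][:,:,::-1]); pickle.dump({k:(np.array(v) if k!='x' else v) for k,v in s.items()},open('pics/'+f+'.pkl','wb')); return s
def big(f,x0,y0,x1,y1,k,out):
    im=cv2.imread('pics/'+f+'.png')[y0:y1,x0:x1]; cv2.imwrite('pics/'+out+'.png',cv2.resize(im,None,fx=k,fy=k,interpolation=cv2.INTER_CUBIC))
E
python3 - <<'E'
from h import *
for n in('scene','top'):
    s=snap(n,n+'0'); print(n,s['fx'],s['fy'],s['cx'],s['cy'],np.round(s['R'],3).tolist(),np.round(s['t'],4).tolist(),-np.array(s['R']).T@s['t'])
print(r.sense())
E
```

```text
pics
scene 445.36296060589416 445.36296060589416 257.62570201711327 193.06185404139865 [[0.68, 0.733, 0.017], [0.495, -0.442, -0.749], [-0.541, 0.518, -0.663]] [-0.3462, -0.149, 1.8367] [ 1.30258197 -0.76349896  1.1116761 ]
top 462.7176207763041 462.7176207763041 261.12619788767677 200.11495969177355 [[0.017, -1.0, 0.007], [-0.994, -0.017, -0.107], [0.107, -0.005, -0.994]] [-0.0247, 0.501, 1.391] [ 0.34954636 -0.00951155  1.43676636]
{'clock': 0.1, 'joints': array([-7.29801961e+01,  5.26072883e+00,  7.05740227e+01, -5.99195733e-04,
        1.04266988e+02, -3.24837974e+00]), 'joint_vel': array([-0.01670079, -0.15579349, -0.14587712,  0.04095754,  0.05133398,
       -0.07160562]), 'joint_torque': array([ 3.07774229e-03, -4.47855878e+01, -4.07570887e+01,  7.00298161e-02,
        2.83634121e-02, -1.06656287e-04]), 'tcp_pos': array([ 0.20786643, -0.5629077 ,  0.40360889]), 'orientation': array([-1.79898391e+02, -5.18495795e-03,  2.02680319e+01]), 'contact_force': array([0.08209194, 0.02507403, 0.59453295]), 'torque': array([ 0.02896729, -0.07220296,  0.03594296]), 'opening': 0.0877731842525161}
```

View pics/scene0.png

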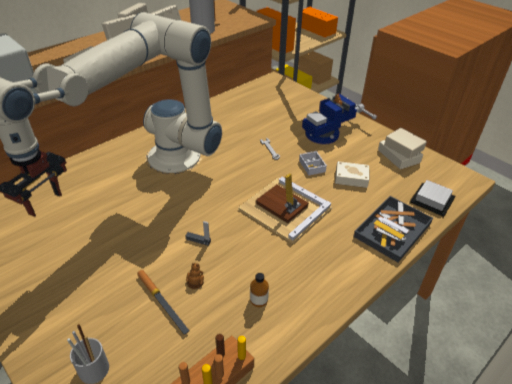

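View pics/top0.png

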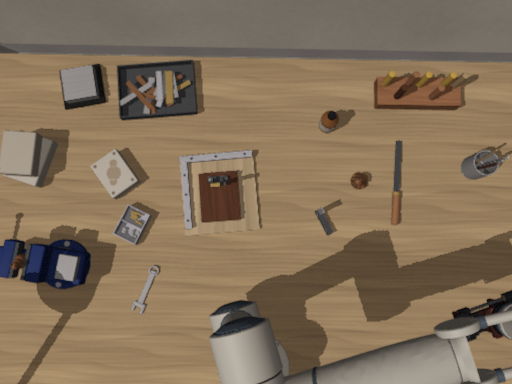

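```bash
python3 - <<'E'
from h import *
big('scene0',230,165,340,245,7,'s0b'); big('scene0',170,210,240,300,6,'s0sq')
big('top0',170,140,270,245,5.5,'t0b'); big('top0',300,160,380,250,6,'t0sq')
E
```

```text
(no output)
```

View pics/s0b.png

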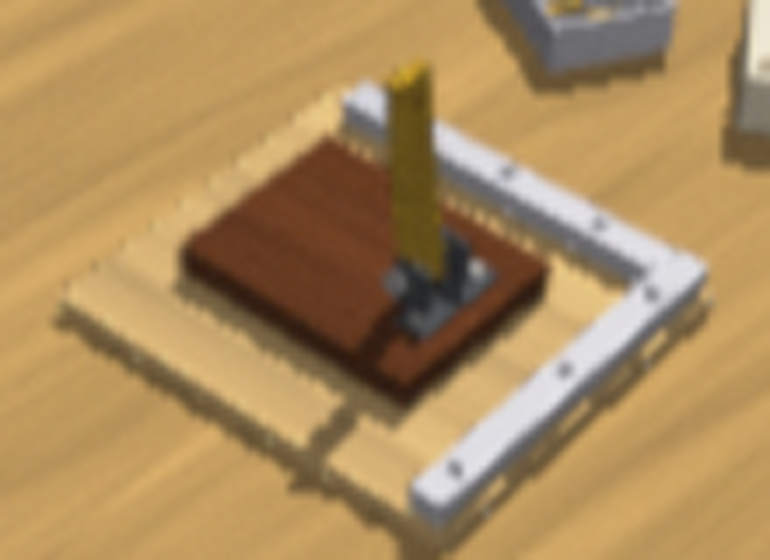

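View pics/t0b.png

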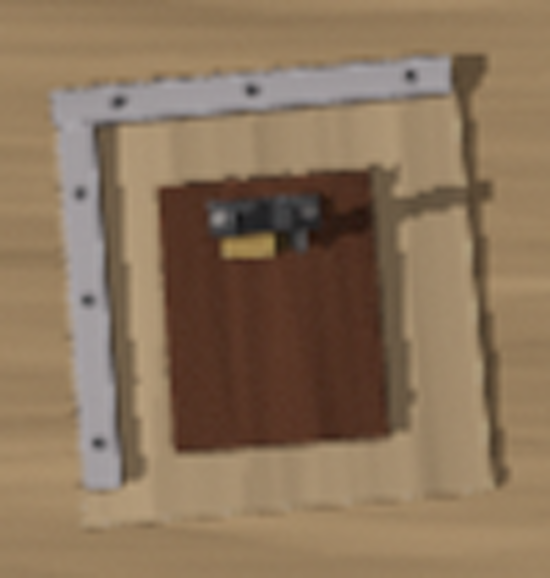

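View pics/s0sq.png

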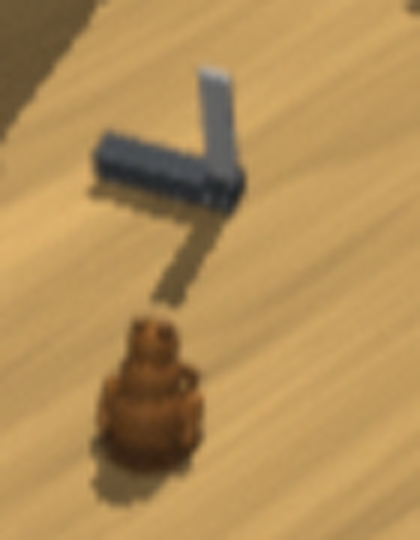

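View pics/t0sq.png

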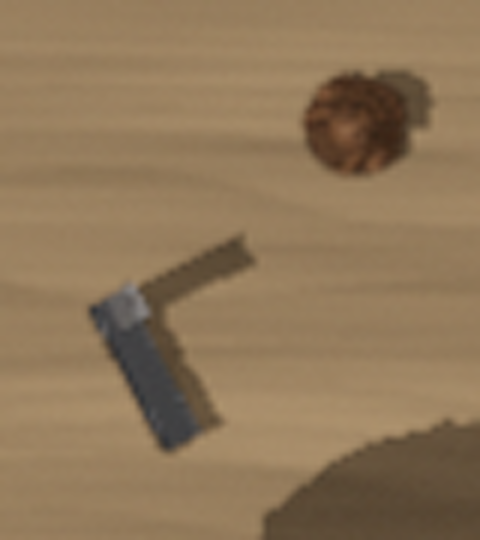

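```bash
cat >> h.py <<'E'
from scipy.optimize import least_squares
def proj(s,X):
    c=np.asarray(X)@np.array(s['R']).T+s['t']; return np.c_[s['fx']*c[:,0]/c[:,2]+s['cx'],s['fy']*c[:,1]/c[:,2]+s['cy']]
def uncrop(p,x0,y0,k): return (np.asarray(p,float)+.5)/k-.5+[x0,y0]
def pose(p,X):
    X=np.asarray(X,float); c,s=np.cos(p[2]),np.sin(p[2]); return np.c_[p[0]+c*X[:,0]-s*X[:,1],p[1]+s*X[:,0]+c*X[:,1],p[3]+X[:,2]]
def fit(views,p0,fixz=None):
    def f(p):
        q=p if fixz is None else np.r_[p[:3],fixz]
        return np.concatenate([(proj(s,pose(q,np.array(X)/1000))-uv).ravel() for s,X,uv in views])
    o=least_squares(f,p0 if fixz is None else p0[:3],loss='soft_l1'); 
    print('x y yaw z',np.round(o.x,4),'deg',np.degrees(o.x[2]).round(2)); print(np.round(o.fun.reshape(-1,2),1).tolist()); return o.x
def load(f): return pickle.load(open('pics/'+f+'.pkl','rb'))
E
cat > m0.py <<'E'
from h import *
T,S=load('top0'),load('scene0')
ut=lambda p:uncrop(p,170,140,5.5); us=lambda p:uncrop(p,230,165,7)
print('board')
for z in (None,0):
  b=fit([(T,[[120,110,28],[-105,110,28],[-105,90,28],[-125,-115,12],[-125,115,12]],ut([[52,93],[85,490],[121,488],[500,490],[82,528]])),
       (S,[[120,110,28],[-105,110,28],[-125,-115,12]],us([[708,268],[350,90],[63,300]]))],[.4,.1,0,0],z)
print('plinth')
P=[[75,60,20],[75,-60,20],[-75,60,20],[-75,-60,20]]
for z in (None,.012):
  p=fit([(T,P,ut([[160,188],[370,172],[175,452],[388,437]])),(S,P,us([[548,270],[405,385],[330,140],[185,245]]))],[.4,.1,0,0],z)
print('square')
ut=lambda p:uncrop(p,300,160,6); us=lambda p:uncrop(p,170,210,6)
for z in (None,0):
  q=fit([(T,[[42,0,100],[42,10,20],[-42,10,20],[-42,-10,20]],ut([[125,285],[91,308],[165,452],[203,428]])),
       (S,[[42,0,100],[24,0,100],[-42,10,20],[-42,-10,20]],us([[230,74],[199,70],[108,133],[97,150]]))],[.4,-.1,1.,0],z)
for n,v in (('b',b),('p',p),('q',q)): print(n,v)
E
python3 m0.py
```

```text
board
x y yaw z [0.5266 0.1164 0.1194 0.0012] deg 6.84
[[-0.1, -0.2], [0.1, 0.2], [0.1, -0.1], [-1.0, -0.5], [0.4, 0.2], [-0.6, 0.2], [1.2, -0.7], [-1.1, 0.3]]
x y yaw z [0.5265 0.1167 0.1193] deg 6.83
[[-0.1, -0.1], [0.0, 0.3], [0.1, -0.1], [-1.1, -0.5], [0.3, 0.2], [-0.6, 0.4], [1.3, -0.5], [-1.0, 0.5]]
plinth
x y yaw z [0.5112 0.1129 0.0867 0.0119] deg 4.97
[[-0.7, -0.6], [0.1, -0.4], [-0.7, 0.1], [-0.0, 0.1], [0.3, -0.3], [-0.6, 0.6], [-0.5, -0.3], [-1.4, 0.4]]
x y yaw z [0.5112 0.1129 0.0867] deg 4.96
[[-0.7, -0.6], [0.1, -0.4], [-0.7, 0.1], [0.0, 0.1], [0.3, -0.3], [-0.6, 0.6], [-0.5, -0.3], [-1.4, 0.4]]
square
x y yaw z [ 0.4406 -0.2082  0.5069  0.0035] deg 29.04
[[0.0, -0.5], [-0.7, -0.4], [0.3, -0.2], [-0.4, 0.8], [0.1, 0.3], [0.0, -0.4], [-0.3, -0.5], [-1.0, 0.8]]
x y yaw z [ 0.44   -0.208   0.5063] deg 29.01
[[-0.2, -0.2], [-0.9, -0.1], [0.0, 0.1], [-0.6, 1.0], [0.1, 0.9], [0.0, 0.3], [-0.2, 0.1], [-0.9, 1.4]]
b [0.52652835 0.11665073 0.11928042]
p [0.51123648 0.11290894 0.08665065]
q [ 0.43995893 -0.20803165  0.50631665]
```

```bash
cat >> h.py <<'E'
B=np.array([0.52653,0.11665,0.11928]); BD=np.degrees(B[2])
def bw(x,y,z): # board mm -> world m, z world mm
    c,s=np.cos(B[2]),np.sin(B[2]); return [B[0]+(c*x-s*y)/1000,B[1]+(s*x+c*y)/1000,z/1000]
def wb(p):
    d=np.array(p[:2])-B[:2]; c,s=np.cos(B[2]),np.sin(B[2]); return 1000*np.array([c*d[0]+s*d[1],-s*d[0]+c*d[1]])
def fb(): # contact force in board axes
    f=r.sense()['contact_force']; c,s=np.cos(B[2]),np.sin(B[2]); return np.array([c*f[0]+s*f[1],-s*f[0]+c*f[1],f[2]])
E
python3 - <<'E'
from h import *
rot=[180,0,BD]
print(r.inverse_kinematics(bw(-122,-2,199),rot), r.inverse_kinematics(bw(25,-95,199),[180,0,BD+90]), r.inverse_kinematics(bw(25,-95,199),[180,0,BD-90]))
r.reach(bw(-125,-2,260),rot)
r.servo_line(bw(-125,-2,199),speed=.15)
f0=fb(); print(r.sense()['clock'],f0)
r.servo_line(bw(-68,-2,199),speed=.06); print(fb()-f0, wb(r.sense()['tcp_pos']))
for x in range(-67,-50):
    r.servo_line(bw(x,-2,199),speed=.03); f=fb()-f0; print(x,f.round(1))
    if f[0]<-12: break
print(r.sense()['clock'],wb(r.sense()['tcp_pos'])); snap('top','top1'); snap('scene','scene1')
big('top1',170,140,270,245,5.5,'t1b')
E
```

```text
[ 9.20067315e+00 -2.09369143e+01  1.15273611e+02 -2.54444375e-14
  8.56633032e+01  9.23664326e+01] [-0.88627596  2.96655948 93.89777441  0.         83.13566611 -7.72051655] None
3.1583 [ 0.36976819  0.7822478  -0.07118965]
[-8.39149667 -1.66926026  8.00047439] [-68.25910767  -1.94210643]
-67 [-11.8   0.1   8.1]
-66 [-10.4  -1.2   7.9]
-65 [-11.2  -1.5   8.5]
-64 [-9.7 -1.9  8.2]
-63 [-11.9  -0.3   8.7]
-62 [-11.6  -0.7   8.3]
-61 [-11.6  -0.6   9. ]
-60 [-11.9  -1.3   8.4]
-59 [-12.3  -0.8   9.3]
6.5083 [-59.66837074  -1.90377277]
```

View pics/scene1.png

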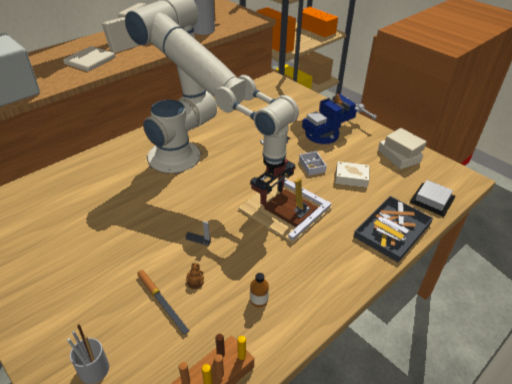

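View pics/t1b.png

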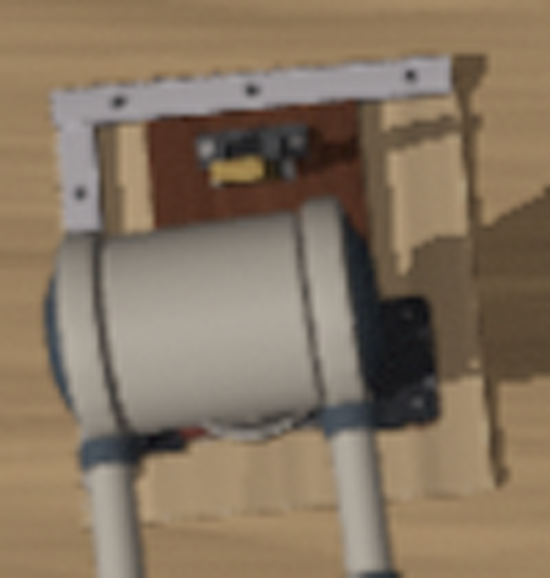

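```bash
python3 - <<'E'
from h import *
s=r.sense(); print(s['tcp_pos'],s['orientation'],s['opening'],fb()); big('scene1',240,150,340,245,7.5,'s1b')
E
```

```text
[0.46749656 0.1076752  0.19935752] [179.99528732   0.32765367   6.84908883] 0.08766425418818898 [-12.44262711   0.39874621   9.01807327]
```

View pics/s1b.png

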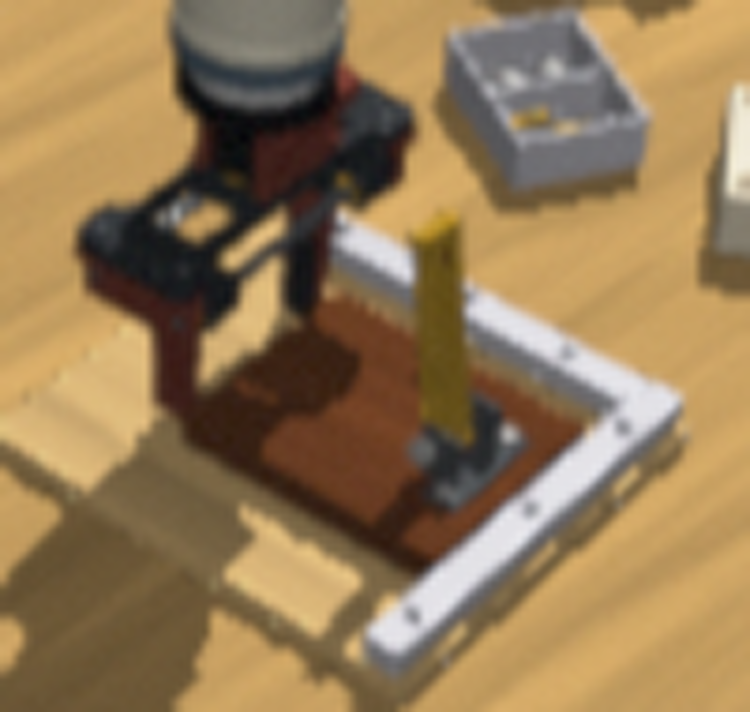

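```bash
python3 - <<'E'
from h import *
for x in np.arange(-58.5,-53,.5):
    r.servo_line(bw(x,-2,199.4),speed=.03); f=fb(); print(x,f.round(1),wb(r.sense()['tcp_pos']).round(2))
    if f[0]<-22: break
E
```

```text
-58.5 [-13.3  -0.4   8.5] [-59.44  -1.89]
-58.0 [-15.1  -0.1  10.2] [-59.2  -1.9]
-57.5 [-18.5  -0.5  11.8] [-59.    -1.89]
-57.0 [-20.   -0.2  12.8] [-58.74  -1.87]
-56.5 [-22.2   0.4  14.9] [-58.5   -1.87]
```

```bash
python3 - <<'E'
from h import *
rot=[180,0,BD+90]
r.servo_line(bw(-75,-2,200),speed=.1)
r.servo_line(bw(-80,-2,360),speed=.3)
s=snap('top','top2');big('top2',170,140,270,245,5.5,'t2b')
r.reach(bw(22,-100,300),rot)
r.servo_line(bw(22,-100,200),speed=.15)
print(r.sense()['clock'],fb())
r.servo_line(bw(22,-47,200),speed=.06)
for y in np.arange(-46,-30,1):
    r.servo_line(bw(22,y,200),speed=.03); f=fb(); print(y,f.round(1),wb(r.sense()['tcp_pos']).round(2))
    if f[1]<-20: break
print(r.sense()['clock']); snap('scene','scene3');big('scene3',240,150,340,245,7.5,'s3b')
E
```

```text
11.2833 [-0.08347657 -0.63501706  0.71637   ]
-46 [ 0.5 -5.6  2.2] [ 22.04 -46.25]
-45 [-0.1 -5.8  2. ] [ 22.05 -45.41]
-44 [-0.6 -6.4  1.7] [ 22.06 -44.49]
-43 [-0.3 -6.7  0.8] [ 22.08 -43.49]
-42 [ 0.3 -5.1  1.7] [ 22.08 -42.49]
-41 [-0.8 -7.2  2.2] [ 22.08 -41.79]
-40 [ -0.3 -10.8   2.5] [ 22.01 -41.41]
-39 [ -2.  -13.4   2.4] [ 21.96 -41.05]
-38 [ -3.6 -15.9   2.8] [ 21.88 -40.67]
-37 [ -3.8 -19.1   3.9] [ 21.83 -40.3 ]
-36 [ -4.6 -21.3   3.2] [ 21.76 -39.93]
15.0667
```

View pics/t2b.png

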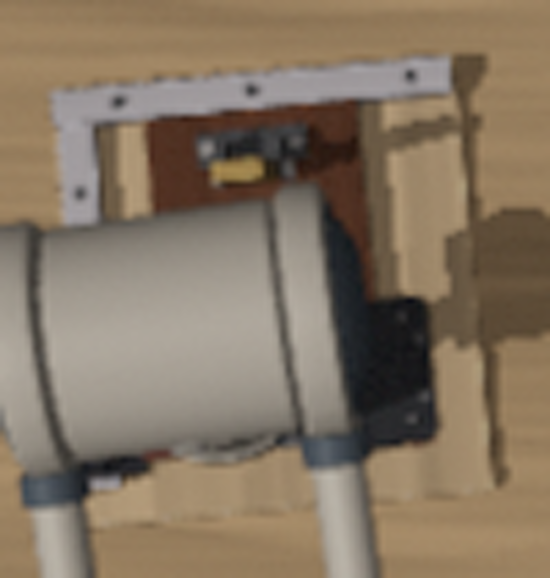

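View pics/s3b.png

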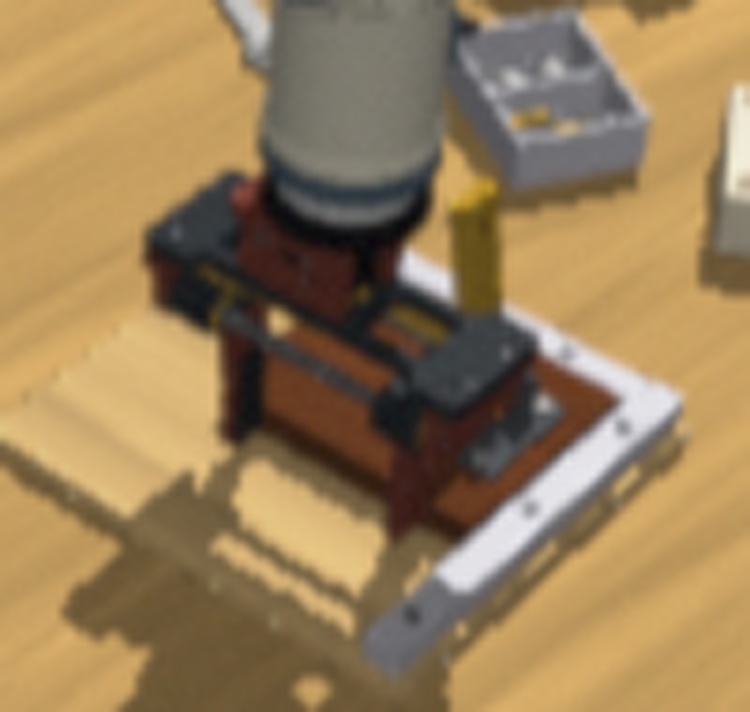

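```bash
python3 - <<'E'
from h import *
r.servo_line(bw(22,-70,200),speed=.12)
r.servo_line(bw(22,-75,300),speed=.3)
r.reach(bw(-85,23,260),[180,0,BD])
r.servo_line(bw(-85,23,200.5),speed=.15); f0=fb()
r.servo_line(bw(-64,23,200.5),speed=.06)
for x in np.arange(-63,-50,1):
    r.servo_line(bw(x,23,200.5),speed=.03); f=fb(); print(x,f.round(1),wb(r.sense()['tcp_pos']).round(2))
    if f[0]<-20: break
r.servo_line(bw(-80,23,200.5),speed=.12)
r.servo_line(bw(-90,23,360),speed=.3)
# on to the square
q=np.array([.440,-.208]); 
for yaw in (29.0,-151): print(yaw,r.inverse_kinematics([.42,-.22,.186],[180,0,yaw]))
r.reach([.30,-.2,.40],[180,0,29])
print(r.sense()['clock']); snap('scene','scene4');snap('top','top4');big('scene4',240,150,340,245,7.5,'s4b');big('top4',170,140,270,245,5.5,'t4b')
big('scene4',170,210,240,300,6,'s4sq');big('top4',300,160,380,250,6,'t4sq')
E
```

```text
-63 [0.4 0.  0.6] [-63.12  23.02]
-62 [0.  0.  0.6] [-62.02  23.02]
-61 [-1.6  0.5  0.5] [-61.12  23.01]
-60 [-6.6  0.4  4.8] [-60.6   23.04]
-59 [-11.4  -0.1   6.4] [-60.13  23.04]
-58 [-13.7   0.9   9.7] [-59.55  22.96]
-57 [-16.9  -1.8  11.6] [-58.89  22.76]
-56 [-19.7  -1.7  13.8] [-58.3   22.69]
-55 [-24.2  -2.1  17. ] [-57.83  22.74]
29.0 [-3.17581951e+01 -1.04787278e+01  1.08113481e+02 -2.54444375e-14
  8.23652467e+01  2.92418049e+01]
-151 [ -31.75819512  -10.47872775  108.11348108    0.           82.36524668
 -150.75819512]
23.2667
```

View pics/s4b.png

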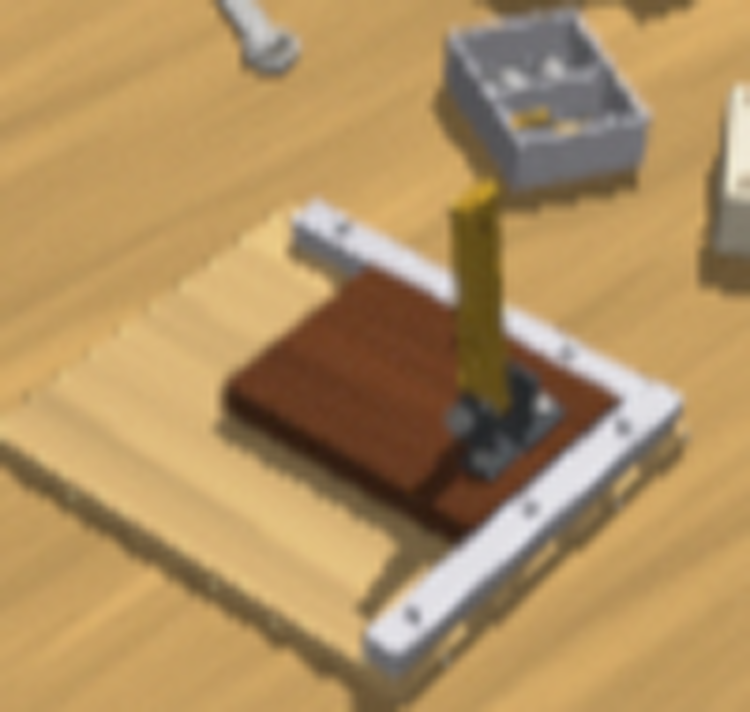

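View pics/t4b.png

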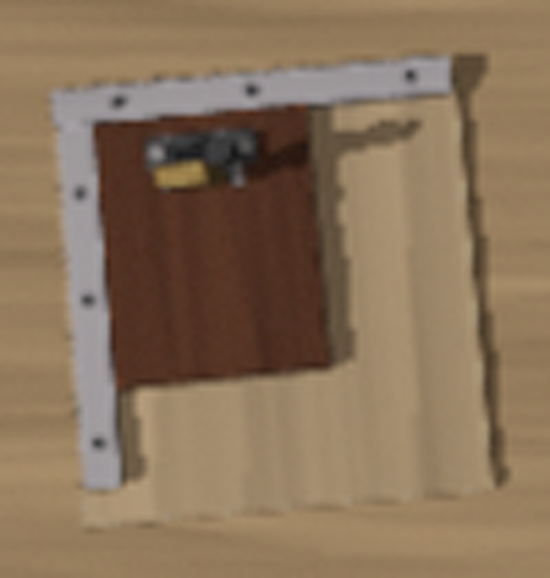

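View pics/t4sq.png

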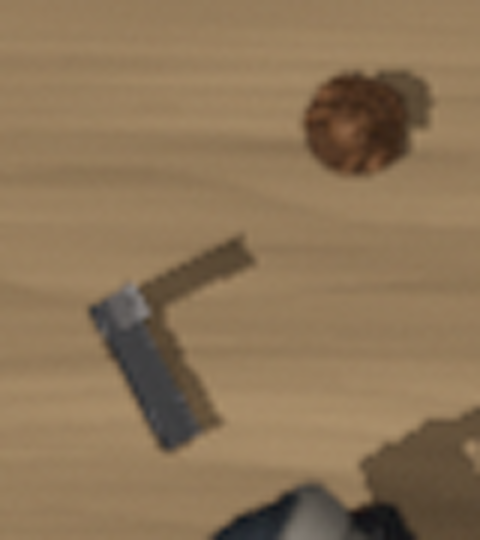

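```bash
python3 - <<'E'
from h import *
g=[.4164,-.2211]
r.reach(g+[.32],[180,0,29])
r.servo_line(g+[.225],speed=.2)
r.servo_line(g+[.186],speed=.08)
print(r.sense()['clock'],fb()); snap('scene','scene5');big('scene5',150,160,250,260,6,'s5')
r.grab(45)
s=r.sense();print(s['clock'],s['opening'],s['tcp_pos'],fb())
r.servo_line(g+[.24],speed=.1); r.wait(.2)
s=r.sense();print(s['clock'],s['opening'],fb())
snap('scene','scene6');snap('top','top6');big('scene6',150,160,250,260,6,'s6')
E
```

```text
25.25 [-0.76957067  0.04067894  0.13553574]
26.35 0.019753638452853432 [ 0.4163867  -0.22114951  0.18600255] [-0.09901701 -1.59010768 -1.15523702]
27.2417 0.019831032985856773 [ 0.11086887 -0.31943758 -2.25130883]
```

View pics/s5.png

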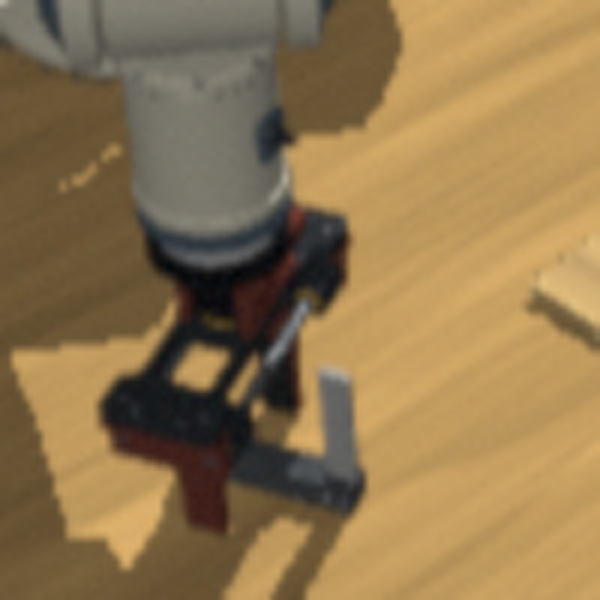

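View pics/s6.png

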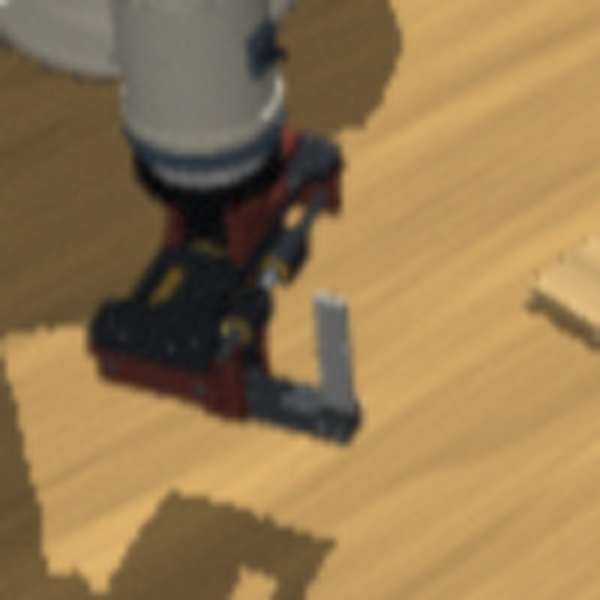

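```bash
python3 - <<'E'
from h import *
T,S=load('top4'),load('scene4')
def back(s,uv,z):
    d=np.array(s['R']).T@np.array([(uv[0]-s['cx'])/s['fx'],(uv[1]-s['cy'])/s['fy'],1]); c=-np.array(s['R']).T@np.array(s['t']); return c+d*(z-c[2])/d[2]
ut=lambda p:uncrop(p,170,140,5.5); us=lambda p:uncrop(p,240,150,7.5)
for p in ([157,189],[207,187],[182,188]): print('top',wb(back(T,ut(p),.160)))
for p in ([452,205],[472,212],[498,185]): print('scene',wb(back(S,us(p),.162)))
P=[[75,60,20],[75,-60,20],[-75,60,20],[-75,-60,20]]
p=fit([(T,P,ut([[95,125],[308,107],[117,388],[330,366]])),(S,P[1:],us([[468,533],[368,268],[228,388]]))],[.5,.1,0,.012],.012)
print(wb(p),np.degrees(p[2])-BD)
E
```

```text
top [35.96924427 40.74075715]
top [34.4242755  15.43636438]
top [35.1968428  28.08991883]
scene [38.16613979 19.42678904]
scene [47.81274853 21.38195075]
scene [45.34803487 44.75425563]
x y yaw z [0.5472 0.147  0.1134] deg 6.5
[[-0.2, -0.4], [-0.1, -0.7], [-0.3, 0.2], [0.2, 0.4], [0.1, 0.3], [0.1, -0.3], [-1.6, -0.1]]
[24.14989327 27.63621776] -0.33678379324487384
```

```bash
python3 - <<'E'
from h import *
rot=[180,0,BD]
r.servo_line([.4164,-.2211,.36],speed=.3)
r.reach(bw(-44,29.5,300),rot)
r.servo_line(bw(-44,29.5,228),speed=.15); r.wait(.2)
s=r.sense();print(s['clock'],s['orientation'],wb(s['tcp_pos']),fb())
snap('scene','scene7');snap('top','top7');big('scene7',220,120,340,245,5,'s7');big('top7',170,140,270,245,5.5,'t7')
E
```

```text
30.1167 [-1.79985464e+02 -1.49000608e-01  6.82866298e+00] [-43.55646022  29.48101172] [ 0.09606708 -0.72857063 -2.72203043]
```

View pics/s7.png

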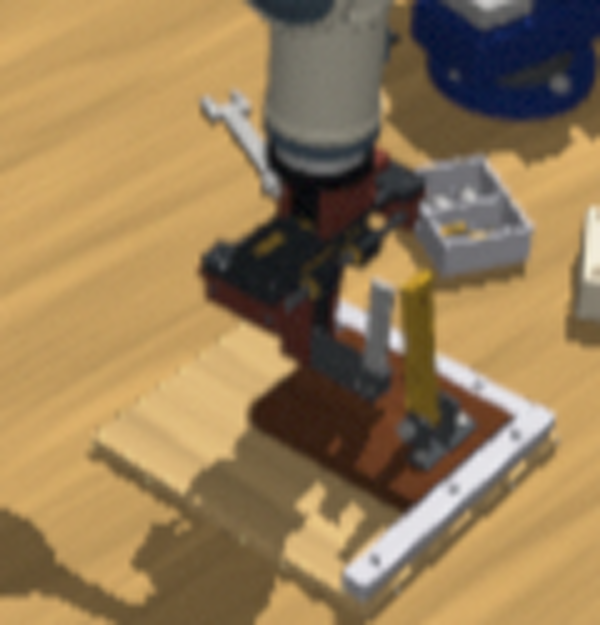

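View pics/t7.png

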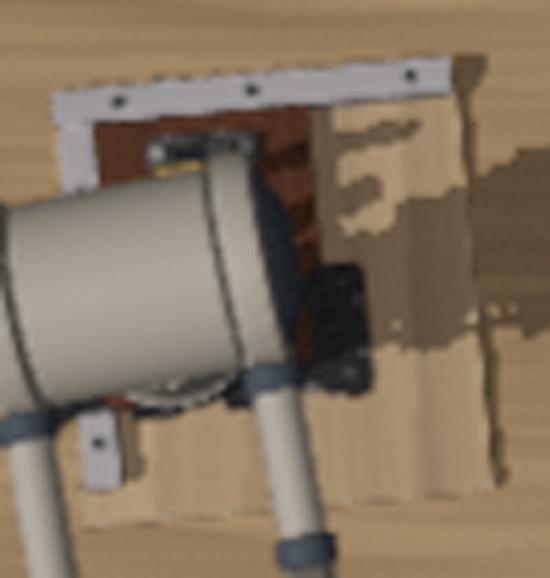

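```bash
python3 - <<'E'
from h import *
S=load('scene7')
us=lambda p:uncrop(p,220,120,5)
# predicted: square at origin TCP x +27
for n,X in (('bladetop out',[-44+27+42,29.5,142]),('bladetop in',[-44+27+24,29.5,142]),('heel bottom',[25,29.5-10,42.5]),('upright top front -y',[36,29.5-12.5,162]),('plinth -x-y top',[-50,-30,32]),('plinth +x-y top',[100,-30,32])):
    print(n,(proj(S,[bw(*X)])[0]-[220,120])*5)
E
```

```text
bladetop out [389.98781361 291.97019182]
bladetop in [368.90373178 280.90750474]
heel bottom [370.80072559 406.49632344]
upright top front -y [394.43034922 284.86181277]
plinth -x-y top [244.60547818 405.56391156]
plinth +x-y top [414.17454876 503.40598805]
```

```bash
python3 - <<'E'
from h import *
f0=fb()
for z in np.arange(221,208,-1.):
    r.servo_line(bw(-44,29.5,z),speed=.04); f=fb()-f0; s=r.sense(); print(z,f.round(1),(1000*s['tcp_pos'][2]).round(2),s['orientation'].round(2))
    if f[2]>8: break
print(s['clock'])
E
```

```text
221.0 [ 0.4 -0.5  0.1] 220.34 [1.7999e+02 7.0000e-02 6.8400e+00]
220.0 [ 0.8 -1.1 -0.4] 219.96 [180.     0.     6.83]
219.0 [ 0.3 -0.6 -0.1] 218.95 [180.     0.     6.83]
218.0 [ 0.6 -0.3  0.8] 218.1 [-1.80e+02 -2.00e-02  6.83e+00]
217.0 [-3.1 -0.9  7.6] 217.97 [-1.80e+02 -4.00e-02  6.84e+00]
216.0 [-7.6 -1.  12.8] 217.94 [-1.80e+02 -5.00e-02  6.84e+00]
31.7917
```

```bash
python3 - <<'E'
from h import *
for x in np.r_[np.arange(-41,-20,3.),np.arange(-20,0,1.)]:
    r.servo_line(bw(x,29.5,216.3),speed=.04); f=fb(); s=r.sense(); print(x,f.round(1),wb(s['tcp_pos']).round(2),(1000*s['tcp_pos'][2]).round(2),s['orientation'][1].round(2),s['torque'].round(2))
    if f[0]<-22: break
print(s['clock'])
snap('scene','scene8');big('scene8',220,120,340,245,5,'s8')
E
```

```text
-41.0 [-7.2 -0.1 10.2] [-41.07  29.57] 217.98 -0.01 [-0.22  1.18  0.02]
-38.0 [-7.6 -0.2 10.6] [-38.16  29.63] 217.97 0.02 [-0.14  1.28 -0.01]
-35.0 [-8.2 -0.3 11. ] [-35.2   29.65] 217.93 0.02 [-0.11  1.35  0.05]
-32.0 [-7.6 -0.3  9.4] [-32.17  29.67] 218.01 0.02 [-0.14  1.4  -0.03]
-29.0 [-7.1  0.3 10.3] [-29.18  29.69] 217.96 0.02 [-0.08  1.3  -0.01]
-26.0 [-7.6  0.  10.9] [-26.27  29.69] 217.93 0.04 [-0.15  1.39 -0.04]
-23.0 [-9.1  0.  12.4] [-23.41  29.7 ] 217.98 0.07 [-0.13  1.6   0.02]
-20.0 [-10.3   0.5  12. ] [-20.4  29.7] 218.0 0.07 [-0.11  1.6  -0.07]
-19.0 [-10.5  -0.4  12.6] [-19.58  29.73] 217.98 0.1 [-0.26  1.74  0.01]
-18.0 [-11.6   0.   12.5] [-18.61  29.71] 217.93 0.11 [-0.15  1.79  0.04]
-17.0 [-11.4   0.4  12.1] [-17.59  29.72] 217.94 0.11 [-0.25  1.8   0.02]
-16.0 [-11.   -0.3  13.2] [-16.59  29.72] 217.97 0.1 [-0.16  1.76  0.01]
-15.0 [-10.1   0.2  11.3] [-15.6   29.75] 217.96 0.1 [-0.19  1.73 -0.05]
-14.0 [-9.5  0.1 11.8] [-14.58  29.71] 217.95 0.1 [-0.17  1.78 -0.02]
-13.0 [-10.6   0.6  11.7] [-13.57  29.72] 217.95 0.1 [-0.2   1.68  0.03]
-12.0 [-13.4   0.   14.9] [-12.91  29.72] 217.95 0.18 [-0.28  2.18 -0.02]
-11.0 [-18.1  -0.1  15.6] [-12.46  29.76] 217.94 0.32 [-0.35  2.84  0.  ]
-10.0 [-21.6  -0.1  18.6] [-11.91  29.77] 217.93 0.43 [-0.47  3.35 -0.18]
-9.0 [-25.1  -1.   20.4] [-11.39  29.73] 217.94 0.55 [-0.62  3.94 -0.38]
36.5417
```

View pics/s8.png

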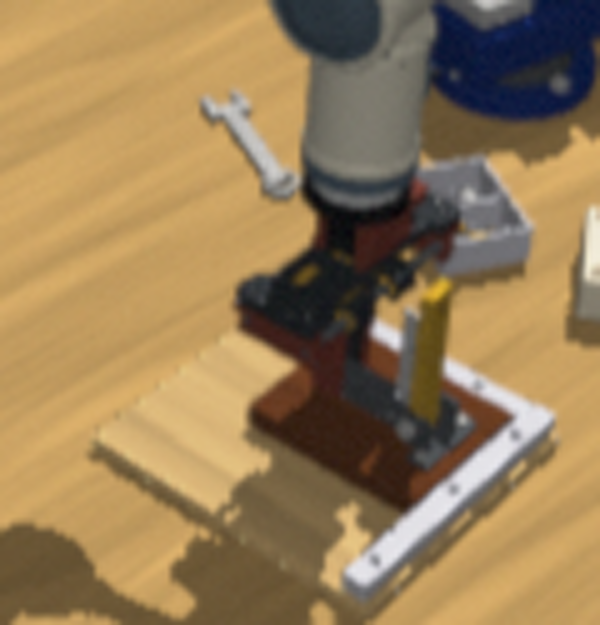

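```bash
python3 - <<'E'
from h import *
for x,p,z in ((-9.5,-.15,216.3),(-10,-.3,216.1),(-10.3,-.45,215.9),(-10.3,-.5,215.9)):
    r.servo_line(bw(x,29.5,z),rotation=[180,p,BD],speed=.02); r.wait(.3); f=fb(); s=r.sense()
    t=s['torque']; ty=-np.sin(B[2])*t[0]+np.cos(B[2])*t[1]
    print(x,p,f.round(1),wb(s['tcp_pos']).round(2),(1000*s['tcp_pos'][2]).round(2),s['orientation'].round(2),'ty',ty.round(2),'xc if L=.186/.17',((-.186*f[0]-ty)/f[2]).round(4),((-.17*f[0]-ty)/f[2]).round(4))
print(s['clock'],s['opening'])
snap('scene','scene9');snap('top','top9');big('scene9',255,160,325,230,8,'s9')
E
```

```text
-9.5 -0.15 [-25.   -0.7  20.6] [-11.87  29.74] 217.93 [-180.      0.39    6.83] ty 4.01 xc if L=.186/.17 0.031 0.0115
-10 -0.3 [-24.2   0.   20.1] [-12.35  29.72] 217.93 [-180.      0.23    6.82] ty 4.07 xc if L=.186/.17 0.0216 0.0023
-10.3 -0.45 [-25.6  -0.3  22.7] [-12.74  29.71] 217.93 [-1.80e+02  1.00e-01  6.82e+00] ty 4.28 xc if L=.186/.17 0.0216 0.0035
-10.3 -0.5 [-25.7  -1.   23.4] [-12.83  29.72] 217.91 [-1.80e+02  7.00e-02  6.82e+00] ty 4.47 xc if L=.186/.17 0.0136 -0.004
38.7917 0.019803955142443305
```

View pics/s9.png

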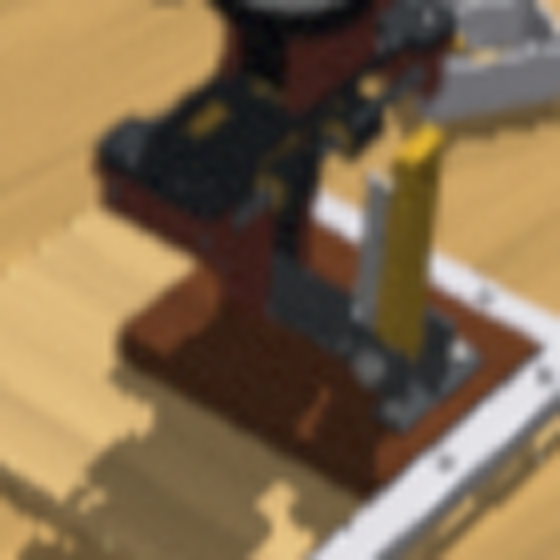

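View pics/top9.png

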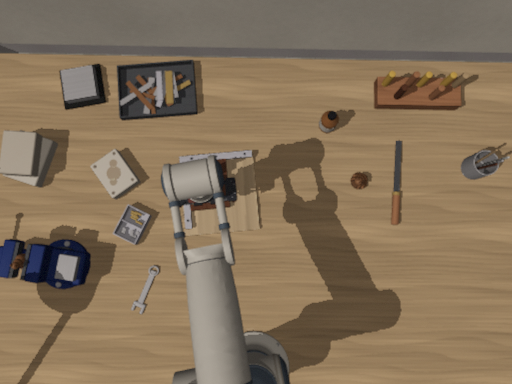

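```bash
python3 - <<'E'
from h import *
big('top4',180,155,235,215,10,'t4z'); big('scene4',275,175,335,225,12,'s4z')
im=cv2.imread('pics/top4.png')
for v in range(164,216,4): print(v,[tuple(int(c) for c in im[v,u][::-1]) for u in range(186,195)])
E
```

```text
164 [(138, 130, 132), (81, 54, 41), (79, 50, 34), (81, 50, 36), (80, 48, 34), (77, 46, 31), (78, 46, 31), (79, 49, 35), (78, 47, 33)]
168 [(143, 137, 139), (104, 90, 85), (80, 50, 35), (80, 49, 34), (80, 47, 33), (80, 48, 34), (80, 50, 35), (80, 48, 35), (79, 47, 33)]
172 [(161, 157, 159), (148, 142, 143), (82, 50, 35), (82, 50, 36), (80, 48, 33), (79, 46, 32), (79, 49, 35), (78, 47, 33), (79, 49, 33)]
176 [(157, 152, 156), (137, 130, 131), (81, 55, 41), (81, 49, 33), (80, 48, 33), (80, 50, 34), (79, 46, 32), (80, 50, 36), (80, 49, 34)]
180 [(160, 154, 157), (142, 136, 138), (95, 80, 75), (82, 50, 34), (81, 49, 35), (82, 51, 37), (79, 49, 34), (78, 46, 32), (81, 49, 34)]
184 [(159, 155, 157), (163, 158, 161), (146, 140, 141), (83, 51, 37), (83, 51, 36), (80, 48, 33), (81, 50, 37), (80, 48, 34), (81, 48, 32)]
188 [(160, 156, 158), (162, 157, 160), (142, 137, 138), (77, 49, 38), (83, 50, 36), (81, 49, 34), (80, 49, 35), (79, 47, 32), (82, 52, 38)]
192 [(156, 150, 153), (161, 156, 158), (142, 136, 138), (85, 69, 64), (85, 52, 37), (82, 50, 35), (81, 51, 36), (79, 47, 33), (81, 49, 35)]
196 [(154, 149, 152), (161, 156, 159), (155, 150, 153), (132, 123, 123), (91, 56, 39), (84, 52, 38), (81, 49, 36), (79, 48, 33), (81, 49, 35)]
200 [(160, 155, 157), (161, 156, 159), (164, 159, 161), (144, 138, 140), (77, 50, 37), (81, 49, 34), (82, 50, 36), (80, 49, 34), (80, 48, 34)]
204 [(159, 153, 156), (161, 156, 158), (161, 155, 158), (139, 135, 136), (81, 63, 58), (84, 52, 37), (82, 50, 36), (81, 50, 34), (82, 50, 34)]
208 [(160, 155, 157), (160, 155, 157), (161, 156, 158), (150, 145, 147), (119, 109, 108), (92, 57, 41), (82, 50, 34), (81, 50, 36), (80, 49, 35)]
212 [(160, 155, 157), (161, 156, 158), (160, 156, 158), (163, 158, 161), (143, 139, 141), (86, 73, 61), (110, 93, 71), (111, 94, 73), (143, 122, 95)]
```

View pics/t4z.png

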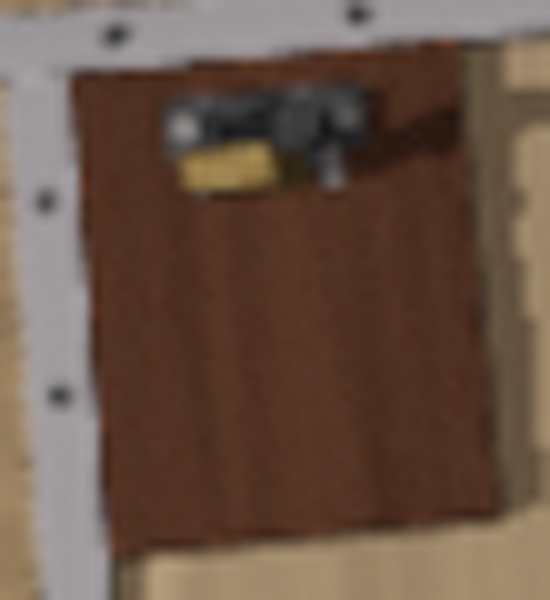

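View pics/s4z.png

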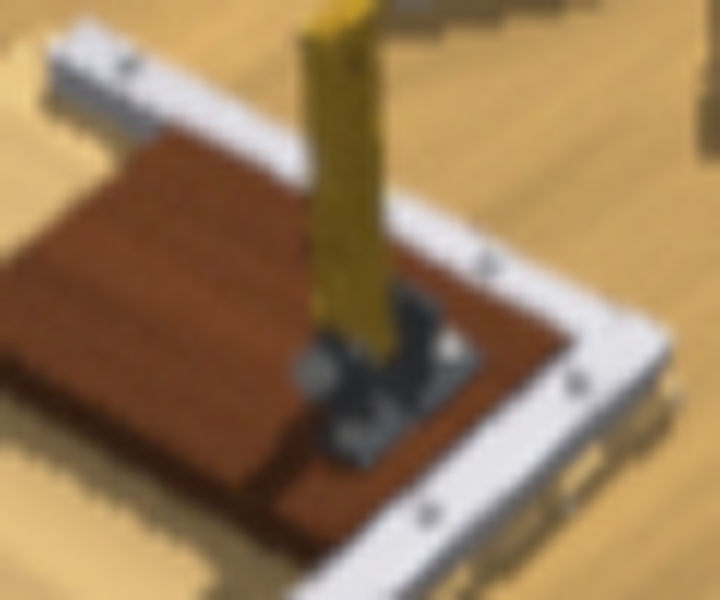

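```bash
python3 - <<'E'
from h import *
r.wait(.5); s=r.sense(); print(s['clock'],fb().round(1),wb(s['tcp_pos']).round(2),s['tcp_pos'][2],s['orientation'].round(2),s['opening'])
print(r.hand_in()); s=r.sense(); print(s['clock'],fb().round(1))
E
```

```text
39.3917 [-27.3  -0.2  22.9] [-12.82  29.72] 0.2179359058331773 [-1.80e+02  7.00e-02  6.82e+00] 0.019752414093126072
the job is handed in; nothing more can be done
None
the job is handed in; nothing more can be done
```

The job is handed in at about 39 s, with the square still gripped and pressed home against the upright. No verdict was reported.

**What I did:**
- I pushed the plinth with the open fingers against the back fence, then the side fence, then the back fence again.
- I gripped the square by its stock at 45 N and set it down on the plinth straight in front of the upright.
- I slid it in until the resistance turned hard, then trimmed the tool's tilt, which the push had raised to 0.55°.

**Last checks:**
- **Plinth:** pictures from both cameras, taken after the last push and before the square went on, show it flush against both fences.
- **Hold:** the push is about 27 N towards the upright and 23 N down, and was steady over the last half second. The finger opening of 19.8 mm shows the stock is still gripped.
- **Height:** the tool stopped 32 mm higher than at the grasp, which is where the stock should lie flat on the plinth.
- **Squareness:** the tool is 0.07° off level, and the torque reading puts the downward load within the stock's length, so both ends should be resting. The hard stop came about 1 mm from the place computed for a square upright.
- **Other things on the bench:** the last top picture shows them where they were.

**Not confirmed or slightly off:**
- The pictures are too coarse to show tenths of a degree. Full contact along the blade is therefore judged from force and position, not seen.
- My picture fit of the seated plinth was 1 to 2.5 mm and 0.3° off the ideal seat. The finger contacts and the close-up pictures agreed with flush.

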